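# Drift a bottle jig's stop plate into line

## Robot

A 7-joint arm with a two-finger parallel gripper is mounted at the origin on the work surface. World frame = base frame: x ahead of the robot, y to its left, z up, the work surface at z = 0. Lengths are in m, angles in degrees, forces in N, time in s.
With the tool pointing down it reaches from about 0.4 to 0.75 m from the base axis. Payload 19.5 kg.
Tool frame: the origin (TCP) lies at the very end of the fingers, on their centre line; the grasp point (between the pads) lies 19 mm behind it; z points along the fingers, x is the direction in which the jaws open and shut, and the axes are right-handed (so a half turn about z gives the same grasp; the last joint's range is limited). The gripper opens to 85 mm and grips with 20 to 120 N. Pads are 22 mm wide; open, the fingers measure 114 mm over their backs; the gripper's body (76 mm by 85 mm) begins 54 mm behind the grasp point. The pads swing forward as they close: fully open they stand 13 mm farther back than shut.
Start: joints at [-71.832, 40.479, -1.581, 85.061, 1.261, 54.483, -4.326], TCP at [0.202, 0.538, 0.231] pointing down, gripper open.
Joint ranges: [-155.06, 155.06], [-18.47, 123.98], [-90, 86.84], [0, 140.48], [-83.41, 263.41], [0, 116], [-161.91, 161.91]. Speed limits (degrees/s): [108.29, 108.29, 147.25, 147.25, 172.46, 172.46, 172.46].

## Interface

Orientations are given as [roll, pitch, yaw] about the fixed x, y, z axes, in that order (R = Rz(yaw) Ry(pitch) Rx(roll)).
In Python, from cell import env gives the robot as it stands. The module is installed in compiled form; this text tells all that it offers.
- The arm moves only by the shell command python3 -m handwheel 'ROWS' [FORCE]. ROWS is JSON, a list of rows, each an object of numbers: "grip": the finger opening in mm, from 0 to 85.4; "tx", "ty", "tz": the shift along the tool's x, y, z in mm; "ax", "ay", "az": the turn, a rotation vector about the tool's x, y, z in rad. In form: [{"grip": .., "tx": .., "ty": .., "tz": .., "ax": .., "ay": .., "az": ..}, ...]. A call has 1 to 5 rows; each row is the pose to reach, as a shift and turn from the pose measured when the call began, along the tool's axes at that moment; what a row does not reach only later rows make up. A row lasts 1/10 s, in which the tool goes at most 50 mm and 8.59 degrees, less where a joint would pass 70% of its speed; a pose out of reach is approached as far as the arm can. A call with a gripper value outside its range is refused whole. The fingers move at their own pace and stop on an object; FORCE is the grip in N (left out, the last holds). Time passes only in rows, so rows that repeat a pose let the fingers close. It gives the time, the measured TCP pose, the force and the opening at its end, in the units of the state.
- env.get_state(): the state, without advancing time (a new reading comes with each control period).
- env.grab_frame(name): name is "scene" or "top" or "wrist"; returns a dict with "color" (400x640x3 uint8, red, green, blue), "mtx" (3x3 intrinsics, pixels), "R" (3x3) and "t" (3): a world point X has camera coordinates R X + t. Camera axes: x right, y down, z forward; pixel columns grow to the right and rows downward; lengths in m; the calibration is good to about 2 mm. A picture is of the moment at which its call begins. There is no depth.
- env.close_job(): hands the job in, once; it reports no verdict.
The state is a dict: "time_s": time; "q": joint angles; "qvel": joint speeds; "joint_torque": joint torques, N m; "position": TCP position; "tool_rot": TCP orientation; "wrist_force": force on the tool from outside, world axes, zero at the start; "torque": the same for the moment, N m; "opening": opening from 0.0 (shut) to 1.0 (fully open).
Only numpy, scipy, OpenCV 4.12 (cv2) and the standard library are available. Lean on these libraries where they do the work, as an engineer would, in place of code of your own. Each camera call takes 0.05 s, during which the arm holds its last target. There are 200 camera calls.

## Task

The sliding stop plate on the bottle-cutting jig stands out of line, so its hole only partly overlaps the hole in the deck under it. Take the tapered steel drift from the tool rack, push it point down through both holes so that its taper draws the plate into line (do not shift the plate beforehand), until its collar rests on the plate, and leave it there.

Things in the scene. Friction and masses are not known exactly. Their poses are not given: they have to be found in the camera images.
- drift_grip (a point): Mid-grip of the loose tapered steel drift, 0.4 kg, hung point down in a 3-hole rack among a T-bar pin and a wood-handled scribe. Grip: round, dark, 24 mm wide, 32 mm up and 30 mm down from here; then collar 48 mm wide, 8 thick; shank 32 mm wide, 24 long; 50 mm taper to a 5 mm point 112 mm below. z up the tool; x square to the row of tools (85 mm apart; the others top out under 150 mm).
- deck_hole (a point): Centre of the 36 mm round hole in the jig's fixed grey deck, at the deck's top face, 80 mm above the bench (deck 12 mm thick, open below). z points up; the stop plate slides along y; -y points to the cradle with a lying glass bottle, whose hoop tops out 112 mm above the bench.
- plate_hole (a point): Centre of the 36 mm round hole in the bare steel stop plate, at the plate's top face, 90 mm above the bench. The plate is 10 mm thick and 90 mm wide and lies on the deck between two fixed guides level with its top; nothing near it stands over 3 mm higher.
- stop_plate (a joint): How far the stop plate has slid along the deck, in m: 0 when its hole is exactly over the deck's hole, positive towards the lying bottle. It starts at 0.009 to 0.012, slides with stiff friction (10 N): the drift must be pushed, its weight alone does not move it and stays where it is left.
There are look-alikes about, which are no part of the job. Leave any green or yellow look-alike of the part that bears drift_grip alone.

How it is judged (in metres and radians):
On the way:
1. the drift's point is in the plate's hole while the plate still stands more than 7 mm out of line (z of drift_grip in the frame of deck_hole below 0.118 m and horizontal distance between drift_grip and deck_hole below 0.025 m and angle between drift_grip's own z axis and vertical below 0.3 rad and value of joint stop_plate above 0.007 m).
At the end, for the whole second after the job is handed in: The drift stands at rest through both holes: within 10 degrees of upright, its grip's centre within 10 mm sideways of the deck hole's centre and its collar no more than 8 mm above the plate; the stop plate is within 6 mm of in line (joint between -0.006 and 0.006) (value of joint stop_plate between -0.006 and 0.006 m and z of drift_grip in the frame of deck_hole below 0.056 m and horizontal distance between drift_grip and deck_hole below 0.01 m and angle between drift_grip's own z axis and vertical below 0.175 rad and linear speed of drift below 0.02 m/s); the robot touches nothing.
It also fails if it takes over 45 s, if anything falls off the work surface, if the arm or the gripper's body presses on something with over 40 N, if the wrist force passes 120 N, or if a joint passes its speed limit or range.

## Working session

There is one attempt and no reset: what is moved stays moved. The work goes in short steps, Python scripts to look and compute and a shell command to move; the robot and the scene stay as the last step left them, time stands still between calls to the robot, and variables do not carry over. Pictures are saved under pics/ and viewed, about 8 in all and at most 12, crops included, and the job is handed in when it is done.

```bash
mkdir -p pics; cat > h.py <<'E'
import numpy as np, cv2
from cell import env
def shot(n,f):
    d=env.grab_frame(n); cv2.imwrite(f,d["color"][:,:,::-1]); 
    np.savez(f[:-4]+'.npz',**{k:d[k] for k in("color","mtx","R","t")}); return d
def ray(d,u,v):
    R=np.array(d["R"]);t=np.array(d["t"]).ravel();r=R.T@np.linalg.inv(d["mtx"])@[u,v,1.];return -R.T@t,r/np.linalg.norm(r)
def plane(d,u,v,z):
    c,r=ray(d,u,v);return c+r*(z-c[2])/r[2]
def proj(d,X):
    p=d["mtx"]@(d["R"]@np.array(X)+np.array(d["t"]).ravel());return p[:2]/p[2]
def two(d1,p1,d2,p2):
    c,r=ray(d1,*p1);e,s=ray(d2,*p2);a=np.linalg.lstsq(np.c_[r,-s],e-c,rcond=None)[0]
    return (c+a[0]*r+e+a[1]*s)/2, np.linalg.norm(c+a[0]*r-e-a[1]*s)
E
python3 - <<'E'
from h import *
for n in("scene","top"): 
    d=shot(n,f"pics/{n}0.png"); print(n,ray(d,320,200))
print(env.get_state())
E
```

```text
scene (array([ 1.03933377, -0.27471652,  0.70967201]), array([-0.57220675,  0.43366804, -0.69606858]))
top (array([0.49690238, 0.09571688, 1.02907078]), array([ 0.07755389,  0.00149456, -0.99698704]))
{'time_s': 0.1, 'q': array([-71.83426686,  40.51030035,  -1.57926235,  85.08003795,
         1.26216114,  54.48428598,  -4.32670725]), 'qvel': array([-0.00800632, -0.00604951,  0.03858385, -0.08804654, -0.03682203,
       -0.01969566, -0.03121089]), 'joint_torque': array([ 1.49397765e-03, -8.84314156e+01,  1.23615313e+00, -2.36453462e+01,
        1.70112349e-02,  5.06124459e-03,  5.15938012e-06]), 'position': array([0.20183476, 0.53816183, 0.23088223]), 'tool_rot': array([1.79994887e+02, 5.70823983e-02, 6.94427091e+01]), 'wrist_force': array([-0.53595991, -0.72305284,  0.15870305]), 'torque': array([0.00989352, 0.04749091, 0.01220753]), 'opening': 1.0008102565271595}
```

View pics/scene0.png

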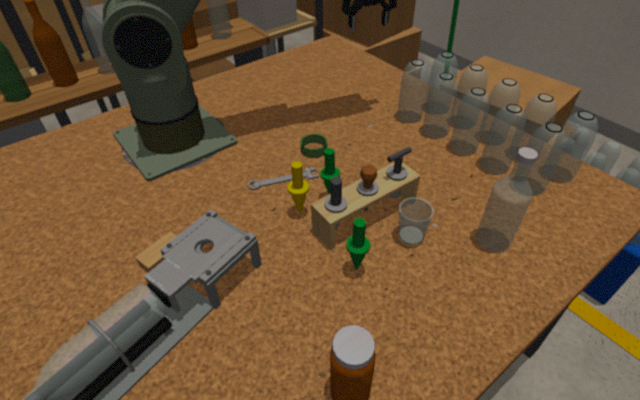

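View pics/top0.png

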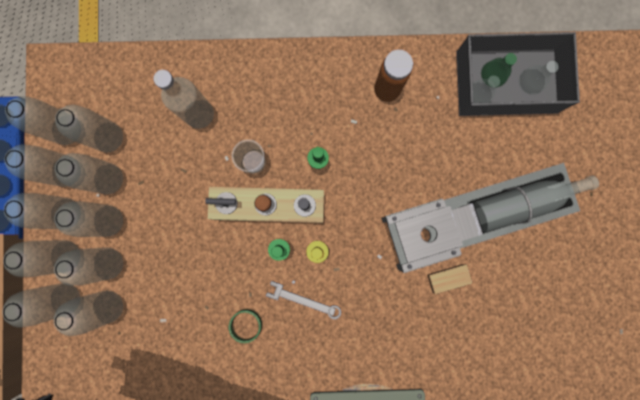

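The rack holds three tools in the top view: the T-bar pin (225,203), the wood scribe (263,203) and a round dark grip with collar (305,205). Free-standing look-alikes are green (318,157), green (280,249) and yellow (317,251). The dark round one in the rack's right end matches the drift; in the scene view it is at (336,193). I'll confirm this in an enlarged crop, together with the plate's hole.

```bash
python3 - <<'E'
import cv2,numpy as np
s=cv2.imread('pics/scene0.png');t=cv2.imread('pics/top0.png')
r=lambda i:cv2.resize(i,(400,300),interpolation=cv2.INTER_CUBIC)
o=np.vstack([np.hstack([r(s[160:235,300:400]),r(t[175:235,265:345])]),np.hstack([r(s[205:280,150:250]),r(t[200:275,380:480])])])
cv2.imwrite('pics/crop1.png',o)
E
```

```text
(no output)
```

View pics/crop1.png

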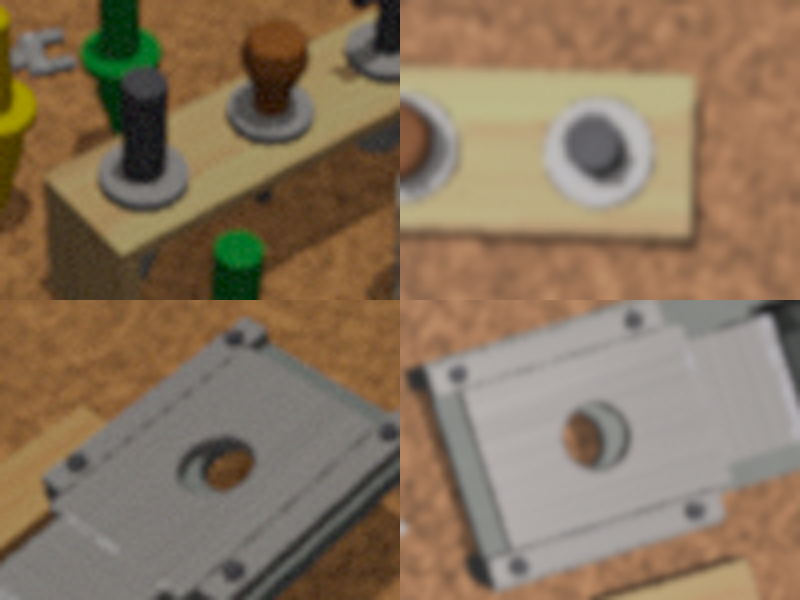

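The crop confirms it: a dark cylindrical grip with a grey collar, at scene (336,180) for the top and (336,203) for the collar. The plate hole is at top (429,233.5) and scene (204,246). The grey deck crescent shows on the bottle side.

```bash
python3 - <<'E'
from h import *
s=dict(np.load('pics/scene0.npz'));t=dict(np.load('pics/top0.npz'))
print('griptop',two(s,(336.2,180),t,(304,204.4)))
print('collar',two(s,(336,203),t,(304.8,205.4)))
print('scribe collar',plane(t,380+0-380+265-0+ -0.5,205,.08))
h=two(s,(204.1,246),t,(429.1,233.5));print('plate',h)
P=plane(t,429.1,233.5,.09);print(P,plane(s,204.1,246,.09))
# guide edge screws in top: (380+58/4,200+74/4) & (380+234/4,200+20/4); lower pair
for a,b in (((58,74),(234,20)),((118,267),(296,211))):
    A,B=[plane(t,380+p[0]/4,200+p[1]/4,.092) for p in(a,b)];v=B-A;print('dir',v,np.degrees(np.arctan2(v[1],v[0])))
# rack edges
for a,b in (((208,188),(324,190)),((208,221),(323,223))):
    A,B=[plane(t,*p,.075) for p in(a,b)];v=B-A;print('rack',A,B,np.degrees(np.arctan2(v[1],v[0])))
# deck hole right edge
print('deck r edge',plane(t,380+203/4,200+136/4,.08),'plate r',plane(t,380+230/4,200+134/4,.09),'plate l',plane(t,380+163/4,200+134/4,.09))
E
```

```text
griptop (array([0.55749085, 0.13038207, 0.15424458]), np.float64(0.002100178059076648))
collar (array([0.55909111, 0.13048115, 0.09167517]), np.float64(0.0005062956917762564))
scribe collar [0.56281333 0.21885129 0.08      ]
plate (array([ 0.49143253, -0.13664151,  0.09066649]), np.float64(1.4024049859817714e-06))
[ 0.49142833 -0.13680718  0.09      ] [ 0.49084306 -0.13649228  0.09      ]
dir [ 0.02680783 -0.0963131   0.        ] -74.44596487018612
dir [ 0.02746523 -0.09692401  0.        ] -74.17892995635425
rack [0.60383581 0.34322266 0.075     ] [0.59300908 0.08777212 0.075     ] -92.4269083363233
rack [0.53110075 0.3440127  0.075     ] [0.52030562 0.09182915 0.075     ] -92.45114306005229
deck r edge [ 0.49018811 -0.14284815  0.08      ] plate r [ 0.49096474 -0.15498063  0.09      ] plate l [ 0.49188907 -0.11874506  0.09      ]
```

```bash
cat >> h.py <<'E'
from scipy.spatial.transform import Rotation as Ro
def go(x,y,z,yaw):
    s=env.get_state();A=Ro.from_euler('xyz',s["tool_rot"],degrees=True);B=Ro.from_euler('xyz',[180,0,yaw],degrees=True)
    d=A.inv().apply(np.array([x,y,z])-s["position"])*1000
    print('t%.1f'%s["time_s"],'pos',s["position"].round(4),'rot',s["tool_rot"].round(2),'F',s["wrist_force"].round(1),'op %.3f'%s["opening"],'shift',d.round(1),'turn',(A.inv()*B).as_rotvec().round(3))
E
python3 -c "
from h import *
go(.558,.1305,.26,-2.4)"
```

```text
t0.1 pos [0.2018 0.5382 0.2309] rot [1.7999e+02 6.0000e-02 6.9440e+01] F [-0.5 -0.7  0.2] op 1.001 shift [-256.7  476.6  -28.8] turn [1.000e-03 1.000e-03 1.254e+00]
```

```bash
python3 -m handwheel '[{"grip":85,"tx":-26,"ty":48,"tz":-15,"az":0.125},{"grip":85,"tx":-52,"ty":95,"tz":-29,"az":0.25},{"grip":85,"tx":-77,"ty":143,"tz":-29,"az":0.376},{"grip":85,"tx":-103,"ty":191,"tz":-29,"az":0.5},{"grip":85,"tx":-128,"ty":238,"tz":-29,"az":0.627}]'; python3 -c "
from h import *
go(.558,.1305,.26,-2.4)"
```

```text
t0.1 pos [0.2018 0.5382 0.2309] rot [1.7999e+02 6.0000e-02 6.9440e+01] F [-0.5 -0.7  0.2] op 1.001 shift [-256.7  476.6  -28.8] turn [1.000e-03 1.000e-03 1.254e+00]schema error: expected keys grip, tx, ty, tz, ax, ay, az
```

All keys are needed.

```bash
python3 -m handwheel '[{"grip":85,"tx":-26,"ty":48,"tz":-15,"ax":0,"ay":0,"az":0.125},{"grip":85,"tx":-52,"ty":95,"tz":-29,"ax":0,"ay":0,"az":0.25},{"grip":85,"tx":-77,"ty":143,"tz":-29,"ax":0,"ay":0,"az":0.376},{"grip":85,"tx":-103,"ty":191,"tz":-29,"ax":0,"ay":0,"az":0.5},{"grip":85,"tx":-128,"ty":238,"tz":-29,"ax":0,"ay":0,"az":0.627}]'; python3 -c "
from h import *
go(.558,.1305,.26,-2.4)"
```

```text
time_s: 0.6
position: [0.365, 0.3509, 0.2601]
tool_rot: [180.0, 0.0, 33.2]
wrist_force: [0.5, 0.7, 0.8]
opening: 0.995
t0.6 pos [0.365  0.3509 0.2601] rot [1.7997e+02 4.0000e-02 3.3230e+01] F [0.5 0.7 0.8] op 0.995 shift [4.060e+01 2.901e+02 2.000e-01] turn [0.001 0.    0.622]
```

```bash
python3 -m handwheel '[{"grip":85,"tx":8,"ty":49,"tz":0,"ax":0,"ay":0,"az":0.11},{"grip":85,"tx":16,"ty":98,"tz":0,"ax":0,"ay":0,"az":0.22},{"grip":85,"tx":24,"ty":147,"tz":0,"ax":0,"ay":0,"az":0.34},{"grip":85,"tx":32,"ty":196,"tz":0,"ax":0,"ay":0,"az":0.47},{"grip":85,"tx":38,"ty":240,"tz":0,"ax":0,"ay":0,"az":0.62}]'; python3 -c "
from h import *
go(.558,.1305,.26,-2.4)"
```

```text
time_s: 1.1
position: [0.5296, 0.1688, 0.2601]
tool_rot: [179.9, 0.0, -2.6]
wrist_force: [1.2, 1.5, -1.2]
opening: 0.998
t1.1 pos [0.5296 0.1688 0.2601] rot [ 1.7994e+02  1.0000e-02 -2.6300e+00] F [ 1.2  1.5 -1.2] op 0.998 shift [30.1 37.   0.1] turn [ 0.001  0.    -0.004]
```

```bash
python3 -m handwheel '[{"grip":85,"tx":15,"ty":19,"tz":0,"ax":0,"ay":0,"az":0},{"grip":85,"tx":30,"ty":37,"tz":0,"ax":0,"ay":0,"az":0},{"grip":85,"tx":30,"ty":37,"tz":0,"ax":0,"ay":0,"az":0}]'; python3 -c "
from h import *
d=shot('wrist','pics/w1.png')
print(ray(d,320,200)); print(proj(d,[.558,.1305,.154]),proj(d,[.558,.1305,.092]))
go(.558,.1305,.26,-2.4)"
```

```text
time_s: 1.4
position: [0.5591, 0.1274, 0.2597]
tool_rot: [179.9, 0.0, -2.8]
wrist_force: [0.2, -0.5, 1.2]
opening: 0.998
(array([0.56418135, 0.20909504, 0.40155031]), array([-0.00689171, -0.31941927, -0.94758843]))
[313.94093926 194.23273241] [314.48442124 174.05038153]
t1.4 pos [0.5581 0.1293 0.2597] rot [ 1.7991e+02  5.0000e-02 -2.7400e+00] F [-0.8  0.6  0.8] op 0.994 shift [-0.2 -1.2 -0.3] turn [ 0.002  0.001 -0.006]
```

View pics/w1.png

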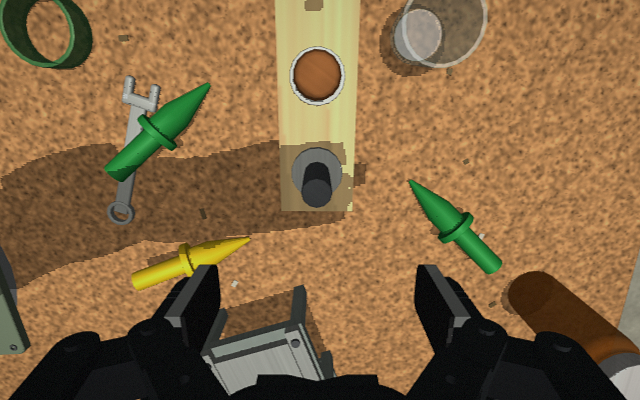

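The wrist view shows the drift's grip top at (317,193), about 2 mm to +x of the prediction, and its neighbour is clear of the jaws. I'm descending at (0.560, 0.131).

```bash
python3 -m handwheel '[{"grip":85,"tx":1,"ty":-1.5,"tz":40,"ax":0,"ay":0,"az":0},{"grip":85,"tx":1.7,"ty":-2,"tz":80,"ax":0.002,"ay":0,"az":0},{"grip":85,"tx":1.7,"ty":-2,"tz":120,"ax":0.002,"ay":0,"az":0},{"grip":85,"tx":1.7,"ty":-2,"tz":151,"ax":0.002,"ay":0,"az":0},{"grip":85,"tx":1.7,"ty":-2,"tz":151,"ax":0.002,"ay":0,"az":0}]'; python3 -m handwheel '[{"grip":40,"tx":0,"ty":0,"tz":0,"ax":0,"ay":0,"az":0},{"grip":10,"tx":0,"ty":0,"tz":0,"ax":0,"ay":0,"az":0},{"grip":10,"tx":0,"ty":0,"tz":0,"ax":0,"ay":0,"az":0},{"grip":10,"tx":0,"ty":0,"tz":0,"ax":0,"ay":0,"az":0},{"grip":10,"tx":0,"ty":0,"tz":0,"ax":0,"ay":0,"az":0}]' 100;  python3 -c "
from h import *
go(.56,.131,.108,-2.4)"
```

```text
time_s: 1.95
position: [0.5577, 0.1317, 0.1056]
tool_rot: [180.0, 0.4, -2.7]
wrist_force: [-0.0, 0.8, 1.2]
opening: 0.999
time_s: 2.45
position: [0.5581, 0.1319, 0.1068]
tool_rot: [180.0, 0.3, -2.7]
wrist_force: [-1.6, 0.1, 11.8]
opening: 0.258
t2.5 pos [0.5581 0.1319 0.1068] rot [180.     0.28  -2.68] F [-1.6  0.1 11.8] op 0.258 shift [ 1.9  0.8 -1.3] turn [ 0.     0.005 -0.005]
```

```bash
python3 -m handwheel '[{"grip":5,"tx":0,"ty":0,"tz":-15,"ax":0,"ay":0,"az":0},{"grip":5,"tx":0,"ty":0,"tz":-50,"ax":0,"ay":0,"az":0},{"grip":5,"tx":0,"ty":0,"tz":-95,"ax":0,"ay":0,"az":0},{"grip":5,"tx":0,"ty":0,"tz":-140,"ax":0,"ay":0,"az":0},{"grip":5,"tx":0,"ty":0,"tz":-165,"ax":0,"ay":0,"az":0}]' 100;  python3 -c "
from h import *
d=shot('wrist','pics/w2.png');shot('scene','pics/s2.png')
go(.488,-.126,.272,-2.4)"
```

```text
time_s: 2.95
position: [0.5593, 0.1317, 0.2754]
tool_rot: [-180.0, 0.1, -2.7]
wrist_force: [0.8, 0.1, -4.2]
opening: 0.255
t3.0 pos [0.5598 0.1319 0.2751] rot [-179.91   -0.     -2.68] F [-0.   0.2 -4.4] op 0.258 shift [-59.7 261.    2.7] turn [-0.002 -0.    -0.005]
```

View pics/s2.png

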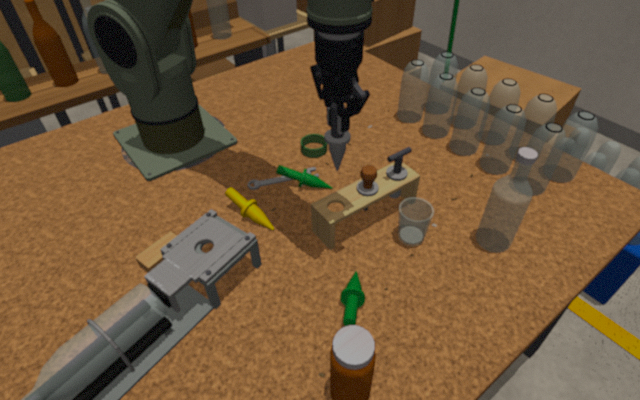

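The drift is held point down and upright, with its tip at (340,170) and the rack hole empty. Carrying it over to the jig.

```bash
python3 -m handwheel '[{"grip":5,"tx":-9,"ty":40,"tz":0,"ax":0,"ay":0,"az":0},{"grip":5,"tx":-20,"ty":88,"tz":0,"ax":0,"ay":0,"az":0},{"grip":5,"tx":-31,"ty":136,"tz":0,"ax":0,"ay":0,"az":0},{"grip":5,"tx":-42,"ty":184,"tz":0,"ax":0,"ay":0,"az":0},{"grip":5,"tx":-50,"ty":220,"tz":0,"ax":0,"ay":0,"az":0}]' 100;  python3 -c "
from h import *
go(.488,-.126,.235,-2.4)"
```

```text
time_s: 3.55
position: [0.498, -0.0882, 0.2741]
tool_rot: [-179.9, 0.1, -2.8]
wrist_force: [1.3, 0.7, -3.5]
opening: 0.256
t3.5 pos [ 0.498  -0.0882  0.2741] rot [-1.7995e+02  8.0000e-02 -2.7800e+00] F [ 1.3  0.7 -3.5] op 0.256 shift [-8.1 38.3 39. ] turn [-0.001  0.001 -0.007]
```

```bash
python3 -m handwheel '[{"grip":5,"tx":-4,"ty":20,"tz":5,"ax":0,"ay":0,"az":0},{"grip":5,"tx":-8,"ty":38.3,"tz":20,"ax":0,"ay":0,"az":0},{"grip":5,"tx":-8.1,"ty":38.3,"tz":39,"ax":0,"ay":0,"az":0},{"grip":5,"tx":-8.1,"ty":38.3,"tz":39,"ax":0,"ay":0,"az":0}]' 100;  python3 - <<'E'
from h import *
W=shot('wrist','pics/w3.png');S=shot('scene','pics/s3.png');T=shot('top','pics/t3.png')
go(.488,-.126,.217,-2.4)
for n,d in(('w',W),('s',S),('t',T)):print(n,proj(d,[.4883,-.1264,.08]),proj(d,[.491,-.1365,.09]),'tip',proj(d,[.488,-.126,.138]))
r=lambda i:cv2.resize(i[:,:,::-1],(400,300),interpolation=cv2.INTER_CUBIC)
c=lambda d,w:(lambda p:r(d["color"][max(0,p[1]-3*w):p[1]+3*w,max(0,p[0]-4*w):p[0]+4*w]))(proj(d,[.489,-.128,.11]).astype(int))
cv2.imwrite('pics/c3.png',np.vstack([np.hstack([c(S,12),c(T,12)]),np.hstack([r(W["color"]),c(W,25)])]))
E
```

```text
time_s: 3.95
position: [0.4867, -0.126, 0.2328]
tool_rot: [-179.9, 0.3, -2.8]
wrist_force: [-0.5, -0.0, -3.2]
opening: 0.258
t4.1 pos [ 0.4881 -0.1257  0.2354] rot [-1.7994e+02  8.0000e-02 -2.7500e+00] F [ 0.5  0.2 -2.8] op 0.256 shift [-0.1  0.4 18.4] turn [-0.001  0.001 -0.006]
w [318.46981936 182.50910776] [322.09633    196.52767459] tip [317.96024721 203.10530821]
s [209.32117938 246.00026849] [204.13425099 246.0521176 ] tip [203.29861287 225.40376391]
t [423.26638899 235.05793982] [428.96584571 233.70201734] tip [429.69512281 235.2969412 ]
```

View pics/c3.png

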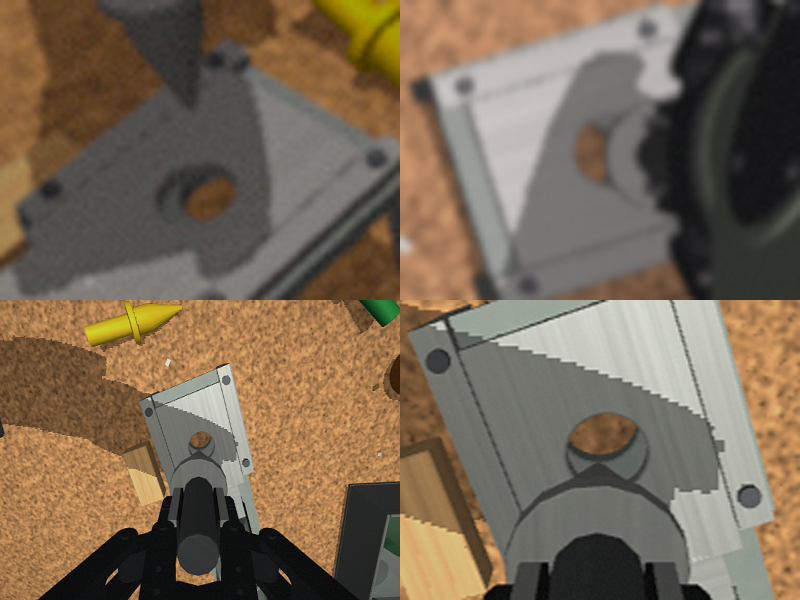

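The tip hangs just above the bottle side of the overlap: crop pixels scene (193,108), wrist (599,463). The plate has not moved. I'm computing the tip position from both views and fitting the deck hole's arc.

```bash
cat >> h.py <<'E'
from scipy.optimize import least_squares
def circ(P,r=.018):
    f=least_squares(lambda c:np.hypot(*(P[:,:2]-c).T)-r,P[:,:2].mean(0),loss='soft_l1',f_scale=.0005);return f.x.round(4),np.abs(f.fun).mean().round(5)
E
python3 - <<'E'
from h import *
W,S=[dict(np.load(f'pics/{n}3.npz')) for n in 'ws']
def org(d,w):p=proj(d,[.489,-.128,.11]).astype(int);return np.array([p[0]-4*w,p[1]-3*w])
uw=org(W,25)+np.array([599-400,463-300])*.5; us=org(S,12)+np.array([193,109])*.24
print('tip px',uw,us,two(W,uw,S,us))
for n,d,seed in(('w',W,(org(W,25)+np.array([202,130])*.5)),('s',S,(org(S,12)+np.array([213,197])*.24))):
    h=cv2.cvtColor(d["color"],cv2.COLOR_RGB2HSV); m=(h[...,1]>85).astype(np.uint8)
    _,l=cv2.connectedComponents(m); k=l[int(seed[1]),int(seed[0])]
    c=max(cv2.findContours((l==k).astype(np.uint8),0,1)[0],key=cv2.contourArea)[:,0]; print(n,'comp',k,cv2.boundingRect(c),cv2.contourArea(c))
    for z in(.09,.08,.068):
        P=np.array([plane(d,*q,z) for q in c.astype(float)]); s=(P[:,:2]-P[:,:2].mean(0))@[.2706,-.9627]
        print(z,'bottle-side arc',circ(P[s>.003]),'far arc',circ(P[s<-.003]))
E
```

```text
tip px [318.5 200.5] [203.32 226.16] (array([ 0.48802369, -0.12557723,  0.13555068]), np.float64(0.0016597560508830479))
w comp 2 (304, 176, 33, 20) 450.0
0.09 bottle-side arc (array([ 0.4879, -0.1171]), np.float64(0.00022)) far arc (array([ 0.4913, -0.1361]), np.float64(0.0002))
0.08 bottle-side arc (array([ 0.4879, -0.1203]), np.float64(0.00022)) far arc (array([ 0.491 , -0.1386]), np.float64(0.00019))
0.068 bottle-side arc (array([ 0.4879, -0.1242]), np.float64(0.00022)) far arc (array([ 0.4907, -0.1416]), np.float64(0.0002))
s comp 433 (201, 243, 12, 10) 70.0
0.09 bottle-side arc (array([ 0.4951, -0.1264]), np.float64(0.00137)) far arc (array([ 0.4988, -0.1423]), np.float64(0.00147))
0.08 bottle-side arc (array([ 0.4864, -0.1243]), np.float64(0.00138)) far arc (array([ 0.49  , -0.1398]), np.float64(0.00148))
0.068 bottle-side arc (array([ 0.4759, -0.1218]), np.float64(0.00139)) far arc (array([ 0.4794, -0.1369]), np.float64(0.00149))
```

```bash
python3 -m handwheel '[{"grip":5,"tx":0,"ty":0,"tz":15,"ax":0,"ay":0,"az":0},{"grip":5,"tx":0,"ty":0,"tz":30,"ax":0,"ay":0,"az":0},{"grip":5,"tx":0,"ty":0,"tz":42,"ax":0,"ay":0,"az":0},{"grip":5,"tx":0,"ty":0,"tz":50,"ax":0,"ay":0,"az":0},{"grip":5,"tx":0,"ty":0,"tz":54,"ax":0,"ay":0,"az":0}]' 120;  python3 - <<'E'
from h import *
W=shot('wrist','pics/w4.png');S=shot('scene','pics/s4.png')
go(.488,-.1254,.1155,-2.75)
def c(d,w):
    p=proj(d,[.489,-.128,.09]).astype(int);return cv2.resize(d["color"][p[1]-3*w:p[1]+3*w,p[0]-4*w:p[0]+4*w,::-1],(400,300),interpolation=cv2.INTER_CUBIC)
cv2.imwrite('pics/c4.png',np.hstack([c(S,10),c(W,18)]))
E
```

```text
time_s: 4.6
position: [0.4882, -0.1254, 0.1813]
tool_rot: [-179.9, 0.1, -2.7]
wrist_force: [-0.1, 0.3, -2.7]
opening: 0.252
t4.7 pos [ 0.4881 -0.1255  0.1815] rot [-1.7994e+02  8.0000e-02 -2.7300e+00] F [-0.1 -0.5 -2.7] op 0.252 shift [-0.  0. 66.] turn [-0.001  0.001  0.   ]
```

View pics/c4.png

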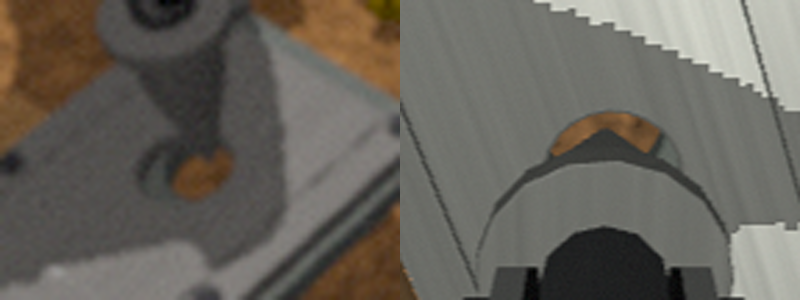

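The tip sits inside the overlap (scene crop (210,160), wrist crop (604,130)) with no contact force. Pushing down in stages.

```bash
python3 -m handwheel '[{"grip":5,"tx":0,"ty":0,"tz":4,"ax":0,"ay":0,"az":0},{"grip":5,"tx":0,"ty":0,"tz":8,"ax":0,"ay":0,"az":0},{"grip":5,"tx":0,"ty":0,"tz":12,"ax":0,"ay":0,"az":0},{"grip":5,"tx":0,"ty":0,"tz":16,"ax":0,"ay":0,"az":0},{"grip":5,"tx":0,"ty":0,"tz":19,"ax":0,"ay":0,"az":0}]' 120; python3 -c "
from h import *
go(.488,-.1254,.1155,-2.75)"
```

```text
time_s: 5.2
position: [0.4882, -0.1256, 0.1621]
tool_rot: [-179.9, 0.1, -2.7]
wrist_force: [0.4, -2.0, -2.1]
opening: 0.255
t5.2 pos [ 0.4882 -0.1256  0.1621] rot [-1.7995e+02  7.0000e-02 -2.7400e+00] F [ 0.4 -2.  -2.1] op 0.255 shift [-0.1 -0.1 46.6] turn [-0.001  0.001  0.   ]
```

```bash
python3 -m handwheel '[{"grip":5,"tx":0,"ty":0,"tz":3,"ax":0,"ay":0,"az":0},{"grip":5,"tx":0,"ty":0,"tz":6,"ax":0,"ay":0,"az":0},{"grip":5,"tx":0,"ty":0,"tz":9,"ax":0,"ay":0,"az":0},{"grip":5,"tx":0,"ty":0,"tz":12,"ax":0,"ay":0,"az":0},{"grip":5,"tx":0,"ty":0,"tz":15,"ax":0,"ay":0,"az":0}]' 120; python3 -c "
from h import *
go(.488,-.1254,.1155,-2.75)"
```

```text
time_s: 5.7
position: [0.4888, -0.1272, 0.1475]
tool_rot: [179.9, -0.1, -2.8]
wrist_force: [1.3, -10.0, 7.0]
opening: 0.256
t5.7 pos [ 0.4888 -0.1272  0.1475] rot [ 1.7992e+02 -7.0000e-02 -2.8000e+00] F [  1.3 -10.    7. ] op 0.256 shift [-1.  -1.8 32. ] turn [ 0.001 -0.001 -0.001]
```

```bash
python3 -m handwheel '[{"grip":5,"tx":-1,"ty":-3,"tz":3,"ax":0,"ay":0,"az":0},{"grip":5,"tx":-1,"ty":-3.5,"tz":6,"ax":0,"ay":0,"az":0},{"grip":5,"tx":-1,"ty":-3.5,"tz":9,"ax":0,"ay":0,"az":0},{"grip":5,"tx":-1,"ty":-3.5,"tz":12,"ax":0,"ay":0,"az":0},{"grip":5,"tx":-1,"ty":-3.5,"tz":14,"ax":0,"ay":0,"az":0}]' 120; python3 -c "
from h import *
go(.488,-.1254,.1155,-2.75)"
```

```text
time_s: 6.2
position: [0.4882, -0.1252, 0.1336]
tool_rot: [179.8, -0.1, -2.9]
wrist_force: [-0.7, -10.3, 3.5]
opening: 0.256
t6.2 pos [ 0.4882 -0.1252  0.1336] rot [ 1.7979e+02 -1.4000e-01 -2.8800e+00] F [ -0.7 -10.3   3.5] op 0.256 shift [-0.2  0.1 18.1] turn [ 0.004 -0.002 -0.002]
```

```bash
python3 -m handwheel '[{"grip":5,"tx":0,"ty":-1.5,"tz":3,"ax":0,"ay":0,"az":0},{"grip":5,"tx":0,"ty":-1.5,"tz":6,"ax":0,"ay":0,"az":0},{"grip":5,"tx":0,"ty":-1.5,"tz":9,"ax":0,"ay":0,"az":0},{"grip":5,"tx":0,"ty":-1.5,"tz":12,"ax":0,"ay":0,"az":0}]' 120; python3 -c "
from h import *
go(.488,-.1254,.1155,-2.75)"
```

```text
time_s: 6.6
position: [0.488, -0.1251, 0.1217]
tool_rot: [179.7, -0.1, -2.9]
wrist_force: [-2.6, -8.7, 4.0]
opening: 0.252
t6.6 pos [ 0.488  -0.1251  0.1217] rot [ 1.797e+02 -1.500e-01 -2.950e+00] F [-2.6 -8.7  4. ] op 0.252 shift [-0.   0.3  6.2] turn [ 0.005 -0.003 -0.003]
```

```bash
python3 -m handwheel '[{"grip":5,"tx":0,"ty":0,"tz":2,"ax":0,"ay":0,"az":0},{"grip":5,"tx":0,"ty":0,"tz":4,"ax":0,"ay":0,"az":0},{"grip":5,"tx":0,"ty":0,"tz":6,"ax":0,"ay":0,"az":0},{"grip":5,"tx":0,"ty":0,"tz":7.5,"ax":0,"ay":0,"az":0}]' 120; python3 -c "
from h import *
shot('scene','pics/s5.png');go(.488,-.1254,.1155,-2.75)"
```

```text
time_s: 7.0
position: [0.4879, -0.1254, 0.1141]
tool_rot: [179.7, -0.1, -3.0]
wrist_force: [-2.2, -4.5, 3.0]
opening: 0.255
t7.0 pos [ 0.4879 -0.1254  0.1139] rot [ 1.7968e+02 -1.3000e-01 -2.9600e+00] F [-1.9 -5.9  0.6] op 0.254 shift [ 0.1  0.  -1.6] turn [ 0.006 -0.002 -0.004]
```

```bash
python3 -m handwheel '[{"grip":5,"tx":0,"ty":0,"tz":1,"ax":0,"ay":0,"az":0},{"grip":5,"tx":0,"ty":0,"tz":2,"ax":0,"ay":0,"az":0},{"grip":5,"tx":0,"ty":0,"tz":2.5,"ax":0,"ay":0,"az":0}]' 120; python3 - <<'E'
from h import *
W=shot('wrist','pics/w5.png');S=shot('scene','pics/s6.png');go(.488,-.1254,.1155,-2.75)
def c(d,w):
    p=proj(d,[.489,-.128,.11]).astype(int);return cv2.resize(d["color"][p[1]-3*w:p[1]+3*w,p[0]-4*w:p[0]+4*w,::-1],(400,300),interpolation=cv2.INTER_CUBIC)
cv2.imwrite('pics/c5.png',np.hstack([c(S,12),c(W,30)]))
E
```

```text
time_s: 7.35
position: [0.488, -0.1257, 0.1118]
tool_rot: [179.7, -0.2, -3.0]
wrist_force: [-4.4, -4.6, 21.6]
opening: 0.254
t7.5 pos [ 0.488  -0.1256  0.1118] rot [ 1.7967e+02 -1.7000e-01 -2.9800e+00] F [-2.  -3.4 13.8] op 0.249 shift [ 0.  -0.2 -3.7] turn [ 0.006 -0.003 -0.004]
```

View pics/c5.png

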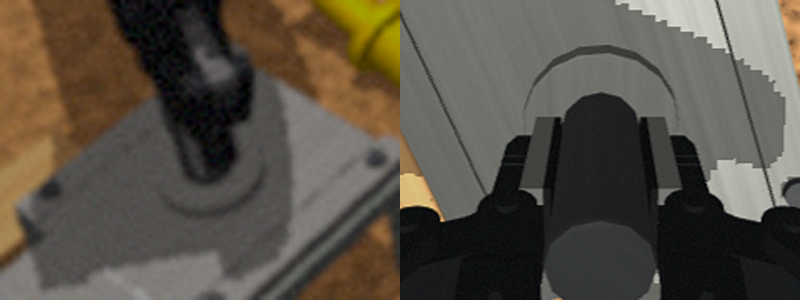

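The collar is on the plate (scene crop (212,190)) and the force has risen. One more small push as a check, then release slowly; the pads retract as they open, so I'll keep the height.

```bash
python3 -m handwheel '[{"grip":5,"tx":0,"ty":0,"tz":1,"ax":0,"ay":0,"az":0},{"grip":5,"tx":0,"ty":0,"tz":1.5,"ax":0,"ay":0,"az":0},{"grip":5,"tx":0,"ty":0,"tz":1.5,"ax":0,"ay":0,"az":0}]' 120; python3 -m handwheel '[{"grip":35,"tx":0,"ty":0,"tz":0,"ax":0,"ay":0,"az":0},{"grip":60,"tx":0,"ty":0,"tz":0,"ax":0,"ay":0,"az":0},{"grip":85,"tx":0,"ty":0,"tz":0,"ax":0,"ay":0,"az":0},{"grip":85,"tx":0,"ty":0,"tz":0,"ax":0,"ay":0,"az":0},{"grip":85,"tx":0,"ty":0,"tz":0,"ax":0,"ay":0,"az":0}]' ;python3 -m handwheel '[{"grip":85,"tx":0,"ty":0,"tz":-15,"ax":0,"ay":0,"az":0},{"grip":85,"tx":0,"ty":0,"tz":-50,"ax":0,"ay":0,"az":0},{"grip":85,"tx":0,"ty":0,"tz":-90,"ax":0,"ay":0,"az":0},{"grip":85,"tx":0,"ty":0,"tz":-130,"ax":0,"ay":0,"az":0},{"grip":85,"tx":0,"ty":0,"tz":-160,"ax":0,"ay":0,"az":0}]'; python3 - <<'E'
from h import *
W=shot('wrist','pics/w7.png');S=shot('scene','pics/s7.png')
for d in(W,S):print(proj(d,[.488,-.1254,.16]),proj(d,[.488,-.1254,.098]))
def c(d,w):
    p=proj(d,[.489,-.128,.11]).astype(int);print(p-[4*w,3*w]);return cv2.resize(d["color"][p[1]-3*w:p[1]+3*w,p[0]-4*w:p[0]+4*w,::-1],(400,300),interpolation=cv2.INTER_CUBIC)
cv2.imwrite('pics/c7.png',np.hstack([c(S,15),c(W,30)]))
E
```

```text
time_s: 7.75
position: [0.4881, -0.1258, 0.1116]
tool_rot: [179.7, -0.2, -3.0]
wrist_force: [-8.0, -1.5, 36.2]
opening: 0.253
time_s: 8.25
position: [0.4881, -0.1257, 0.1115]
tool_rot: [179.7, -0.2, -3.0]
wrist_force: [0.2, 0.2, -0.4]
opening: 0.994
time_s: 8.75
position: [0.4875, -0.1248, 0.2738]
tool_rot: [179.7, -0.3, -3.0]
wrist_force: [-0.3, -0.8, -0.4]
opening: 0.994
[315.36263904 194.97260066] [315.26619914 174.98719598]
[201.10766156 216.9550293 ] [207.88369111 239.53849717]
[145 191]
[196  90]
```

View pics/c7.png

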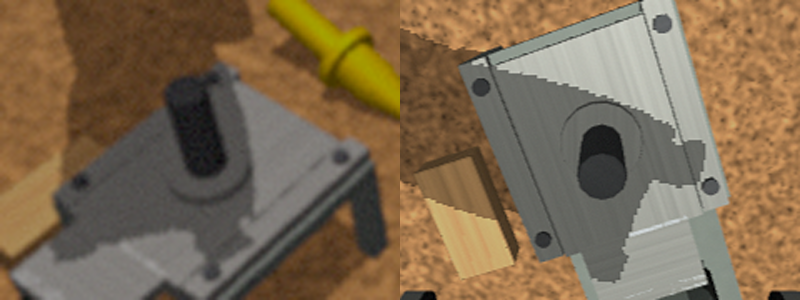

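The drift stands upright with its collar flat on the plate. The grip top is at wrist (318,195) and scene (200.5,217), within 2.5 px of the values expected for a seated drift. Handing in.

```bash
python3 -m handwheel '[{"grip":85,"tx":0,"ty":0,"tz":0,"ax":0,"ay":0,"az":0},{"grip":85,"tx":0,"ty":0,"tz":0,"ax":0,"ay":0,"az":0},{"grip":85,"tx":0,"ty":0,"tz":0,"ax":0,"ay":0,"az":0}]'; python3 -c "
from cell import env
print(env.close_job())"
```

```text
time_s: 9.15
position: [0.4883, -0.125, 0.274]
tool_rot: [179.6, -0.5, -3.0]
wrist_force: [0.5, -1.0, -0.7]
opening: 0.996
the job is handed in; nothing more can be done
None
```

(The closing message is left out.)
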